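# Switch the dust suction over to the panel saw

### The job

The panel saw's branch has the red-tabbed blast gate, and it now needs all the suction: first push the red gate fully open (its tab drawn out towards the robot) while the other two are still open, then push the blue and the yellow gate fully shut, in either order. Work only by pushing the tabs with the fingertips or the outside of the fingers; never take a tab between the fingers. Leave the red gate open and do not disturb the jar, tools and other things on the bench.

Things in the scene. Friction and masses are not known exactly. Their poses are not given: they have to be found in the camera images.
- red_slide (a joint): opening of the red gate in m: 0 = fully shut (pushed in, away from the robot), 0.070 = fully open (out 70 mm towards the robot), hard stop at each end; starts shut or nearly shut (0 to 0.010). It slides level along the tab's x, stays where it is left, takes 3 to 5 N to move.
- red_tab (a point): middle of the top edge of the red upright tab, 60 mm wide (y), 8 mm thick (x), top 102 mm above the bench; z up, x points level into the housing (away from the robot): the gate opens along -x, shuts along +x. The tab stands 50 mm above a steel slide 76 mm wide, 4 mm thick, top 52 mm above the bench, that runs from the tab in +x into the housing; open air under it.
- gate_red: fixed aluminium housing of the red gate, 110 (x) x 100 x 70 mm high, origin under its centre, x as the tab's; a 68 mm pipe with a red ring rises from it and bends back to the duct, top 134 mm. Shut, 76 mm are free between tab and housing front; open, 146 mm. Gates stand 160 mm apart side by side, colours in any order, all facing alike, staggered up to 16 mm.
- blue_slide (a joint): opening of the blue gate in m: 0 = fully shut (pushed in, away from the robot), 0.070 = fully open (out 70 mm towards the robot), hard stop at each end; starts partly or fully open (0.035 to 0.070). It slides level along the tab's x, stays where it is left, takes 3 to 5 N to move.
- blue_tab (a point): middle of the top edge of the blue upright tab, 60 mm wide (y), 8 mm thick (x), top 102 mm above the bench; z up, x points level into the housing (away from the robot): the gate opens along -x, shuts along +x. The tab stands 50 mm above a steel slide 76 mm wide, 4 mm thick, top 52 mm above the bench, that runs from the tab in +x into the housing; open air under it.
- gate_blue: fixed aluminium housing of the blue gate, 110 (x) x 100 x 70 mm high, origin under its centre, x as the tab's; a 68 mm pipe with a blue ring rises from it and bends back to the duct, top 134 mm. Shut, 76 mm are free between tab and housing front; open, 146 mm. Gates stand 160 mm apart side by side, colours in any order, all facing alike, staggered up to 16 mm.
- yellow_slide (a joint): opening of the yellow gate in m: 0 = fully shut (pushed in, away from the robot), 0.070 = fully open (out 70 mm towards the robot), hard stop at each end; starts partly or fully open (0.035 to 0.070). It slides level along the tab's x, stays where it is left, takes 3 to 5 N to move.
- yellow_tab (a point): middle of the top edge of the yellow upright tab, 60 mm wide (y), 8 mm thick (x), top 102 mm above the bench; z up, x points level into the housing (away from the robot): the gate opens along -x, shuts along +x. The tab stands 50 mm above a steel slide 76 mm wide, 4 mm thick, top 52 mm above the bench, that runs from the tab in +x into the housing; open air under it.
- gate_yellow: fixed aluminium housing of the yellow gate, 110 (x) x 100 x 70 mm high, origin under its centre, x as the tab's; a 68 mm pipe with a yellow ring rises from it and bends back to the duct, top 134 mm. Shut, 76 mm are free between tab and housing front; open, 146 mm. Gates stand 160 mm apart side by side, colours in any order, all facing alike, staggered up to 16 mm.
- screw_jar: small glass screw jar with black lid, 42 mm across, 60 mm high, standing between the tabs of two neighbouring gates; origin at the centre of its underside. Bystander.
- sanding_block: cork sanding block 66 x 36 x 38 mm high, lying between the tabs of two neighbouring gates, long side (x) roughly along the slides; origin at the centre of its underside. Bystander.
- glue_bottle: white glue bottle with orange cap, 60 mm across, 160 mm high, out to the left; origin at the centre of its underside. Bystander.
- mug: blue mug, 80 mm across, 90 mm high, out to the right; origin at the centre of its underside. Bystander.
- tape_measure: yellow tape measure 70 x 35 x 62 mm high, out to the right; origin at the centre of its underside. Bystander.
- push_stick: flat orange push stick 300 x 50 x 14 mm high lying to the left; origin at the middle of its underside. Bystander.
- oak_offcut: oak offcut 140 x 60 x 25 mm high lying to the right; origin at the centre of its underside. Bystander.
- manifold: fixed galvanised extraction duct behind the gates, 110 mm diameter, 500 mm long along its y, axis 150 mm beyond (+x of) the origin and 100 mm above the bench, top at 158 mm; its origin lies on the bench under the middle gate's housing; its x is the direction in which gates shut.

How it is judged:
By the outcome, as a careful person would: the job done as asked, in the order asked, and still so for the second after the job is handed in, with the robot touching nothing.
It also fails if it takes over 54 s, if anything falls off the work surface, if the arm or the gripper's body presses on something with over 40 N, if the wrist force passes 120 N, or if a joint passes its speed limit or range.

### The arm

A 7-joint arm with a two-finger parallel gripper is mounted at the origin on the work surface. World frame = base frame: x ahead of the robot, y to its left, z up, the work surface at z = 0. Lengths are in m, angles in rad, forces in N, time in s.
With the tool pointing down it reaches from about 0.425 to 0.925 m from the base axis. Payload 6.8 kg.
Tool frame: the origin (TCP) lies between the finger pads, 19 mm behind the fingertips; this is the grasp point; z points along the fingers, y is the line along which they close (so a half turn about z gives the same grasp; the last joint's range is limited). The gripper opens to 85 mm and grips with 20 to 120 N. Pads are 22 mm wide; open, the fingers measure 114 mm over their backs; the gripper's body (76 mm by 85 mm) begins 54 mm behind the grasp point. The pads swing forward as they close: fully open they stand 13 mm farther back than shut.
Start: joints at [1.132, 0.477, 0.022, 1.555, -0.011, 1.109, -0.083], TCP at [0.219, -0.638, 0.25] pointing down, gripper open.
Joint ranges: [-2.96, 2.96], [-0.34, 2.1], [-1.41, 1.46], [0.24, 2.44], [-1.37, 4.51], [0.17, 1.92], [-2.96, 2.96]. Speed limits (rad/s): [2.39, 2.39, 3.14, 3.14, 3.14, 3.14, 3.14].

### API

Orientations are given as a rotation vector (axis times angle).
In Python, from bench import r gives the robot as it stands. The module is installed in compiled form; this text tells all that it offers.
- The arm moves only by the tool step_arm, never from a script. Its argument "moves" is a list of rows, each an object of numbers: "rx", "ry", "rz": the turn, a rotation vector about the tool's x, y, z in degrees; "dx", "dy", "dz": the shift along the tool's x, y, z in mm; "gripper": the opening, from -1 (shut) to 1 (fully open). In form: [{"rx": .., "ry": .., "rz": .., "dx": .., "dy": .., "dz": .., "gripper": ..}, ...]. A call has 1 to 20 rows; each row shifts and turns the commanded pose from where the row before left it, along the tool's axes as they then stand; what a row does not reach is not made up. A row lasts 1/8 s, in which the tool goes at most 62.5 mm and 10.7 degrees, less where a joint would pass 70% of its speed; a pose out of reach is approached as far as the arm can. A call is refused whole if a number of a shift passes 62.5 or a number of a turn 10.7, either way. A call with a gripper value outside its range is refused whole. The fingers move at their own pace and stop on an object; "grip_force" is the grip in N (left out, the last holds). Time passes only in rows, so rows that do not move let the fingers close. It gives the time, the measured TCP pose, the force, the opening and the grip force at its end, in the units of the state.
- r.get_obs(): the state, without advancing time (a new reading comes with each control period).
- r.grab_frame(name): name is "scene" or "side" or "wrist"; returns the picture (480x640x3 uint8, blue, green, red); there is no depth.
- r.camera_info(name): a dict with "mtx" (3x3 intrinsics, pixels), "rvec" (rotation vector, rad) and "tvec" (3), from world to camera coordinates, as OpenCV has them. Camera axes: x right, y down, z forward; pixel columns grow to the right and rows downward; lengths in m; the calibration is good to about 2 mm. A picture is of the moment at which its call begins: read the wrist's pose just before it. camera_info takes no time and is no camera call; for the wrist camera it gives the pose at the moment of the call.
- r.hand_in(): hands the job in; it is judged then, once.
The state is a dict: "clock": time; "joints": joint angles; "qvel": joint speeds; "tau": joint torques, N m; "tcp_pos": TCP position; "orientation": TCP orientation; "contact_force": force on the tool from outside, world axes, zero at the start; "moment": the same for the moment, N m; "grip_width": finger opening in m; "gripper_force": force on a finger pad.
Only numpy, scipy, OpenCV 4.12 (cv2) and the standard library are available. Lean on these libraries where they do the work, as an engineer would, in place of code of your own. Each camera call takes 0.05 s, during which the arm holds its last target. There are 200 camera calls.

## Working session

There is one attempt and no reset: what is moved stays moved. The work goes in short steps, Python scripts to look and compute and a tool call to move; the robot and the scene stay as the last step left them, time stands still between calls to the robot, and variables do not carry over. Pictures are saved under pics/ and viewed, at most 10 in all, crops included, and the job is handed in when it is done.

Besides the shell and the picture viewer there is one more tool, called after "Request:" by a JSON object that holds its "fn" and its "kwargs". step_arm: Moves the arm, as the interface text tells. Its arguments: {"type":"object","properties":{"moves":{"type":"array","items":{"type":"object","properties":{"rx":{"type":"number"},"ry":{"type":"number"},"rz":{"type":"number"},"dx":{"type":"number"},"dy":{"type":"number"},"dz":{"type":"number"},"gripper":{"type":"number"}}}},"grip_force":{"type":"number"}},"required":["moves"]}

```bash
mkdir -p pics; python3 - <<'E'
from bench import r
import cv2
o=r.get_obs(); print({k:o[k] for k in('clock','tcp_pos','orientation','contact_force','grip_width')})
for n in('scene','side'):
    cv2.imwrite(f'pics/{n}0.png',r.grab_frame(n)); print(n,r.camera_info(n))
E
```

```text
{'clock': 0.0, 'tcp_pos': array([ 0.21902351, -0.63788521,  0.24901491]), 'orientation': array([-3.09698260e+00, -5.16955264e-01,  7.10259178e-04]), 'contact_force': array([-0.42248349,  0.38136824,  0.51990418]), 'grip_width': 0.08531168438377044}
scene {'mtx': array([[525.106365  ,   0.        , 307.8173769 ],
       [  0.        , 525.106365  , 231.01673071],
       [  0.        ,   0.        ,   1.        ]]), 'rvec': array([ 2.46022419, -0.83918248,  0.23982487]), 'tvec': array([-0.45101122,  0.3531665 ,  1.25965635])}
side {'mtx': array([[562.34574838,   0.        , 315.86808165],
       [  0.        , 562.34574838, 233.66223442],
       [  0.        ,   0.        ,   1.        ]]), 'rvec': array([ 1.88953524, -1.49714105,  0.66932108]), 'tvec': array([-0.12385215,  0.42982439,  1.27960197])}
```

View pics/scene0.png

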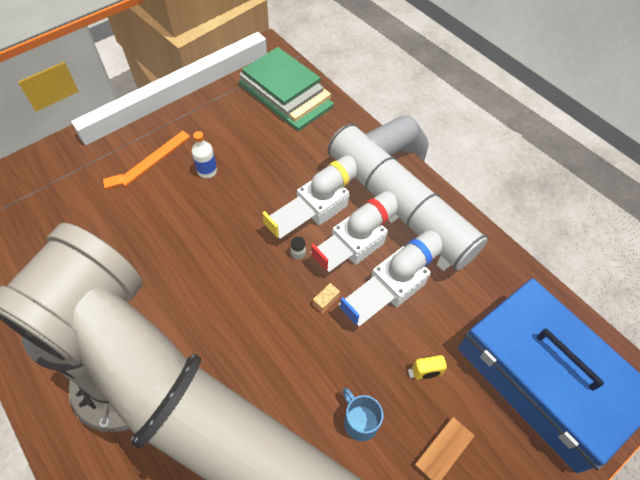

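View pics/side0.png

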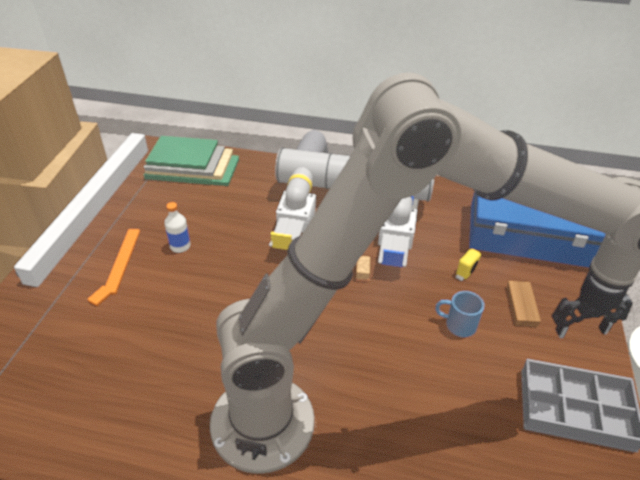

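Scene view: yellow tab ≈(270,225), red ≈(320,257), blue ≈(350,312); jar at (298,248) between yellow and red, and sanding block at (326,298) between red and blue. In the side view the arm hides the red gate. Next I'll measure the tabs by mask.

```bash
cat > h.py <<'E'
import cv2,numpy as np
from bench import r
def ray(n,px,z,ci=None):
    c=ci or r.camera_info(n);R=cv2.Rodrigues(c['rvec'])[0];K=c['mtx'];C=-R.T@c['tvec']
    d=R.T@np.linalg.solve(K,np.array([px[0],px[1],1.]));return C+d*(z-C[2])/d[2]
def proj(n,p,ci=None):
    c=ci or r.camera_info(n);return cv2.projectPoints(np.float64(p).reshape(-1,3),c['rvec'],c['tvec'],c['mtx'],None)[0].reshape(-1,2)
HUE={'red':[(0,6),(174,180)],'yellow':[(22,33)],'blue':[(105,122)]}
def blobs(im,col,amin=60,s=130,v=70):
    h=cv2.cvtColor(im,cv2.COLOR_BGR2HSV);m=0
    for a,b in HUE[col]: m=m|cv2.inRange(h,(a,s,v),(b,255,255))
    return [c for c in cv2.findContours(m,cv2.RETR_EXTERNAL,cv2.CHAIN_APPROX_NONE)[0] if cv2.contourArea(c)>amin]
E
python3 - <<'E'
from h import *
im=cv2.imread('pics/scene0.png')
for c in HUE:
    for b in blobs(im,c):
        x,y,w,h=cv2.boundingRect(b)
        if 250<x<370 and 200<y<330:
            hull=cv2.convexHull(b); ap=cv2.approxPolyDP(hull,2,True)[:,0]
            print(c,(x,y,w,h)); 
            for p in ap: print('  ',p,ray('scene',p,.102).round(3)[:2],ray('scene',p,.052).round(3)[:2])
big=cv2.resize(im[190:340,240:440],(800,600),interpolation=cv2.INTER_CUBIC);cv2.imwrite('pics/crop.png',big)
E
```

```text
red (311, 243, 17, 28)
   [313 243] [ 0.561 -0.033] [ 0.58 -0.01]
   [327 259] [ 0.56  -0.091] [ 0.579 -0.071]
   [325 270] [ 0.537 -0.113] [ 0.554 -0.093]
   [311 255] [ 0.535 -0.058] [ 0.553 -0.035]
yellow (263, 211, 16, 26)
   [264 211] [0.519 0.125] [0.536 0.155]
   [277 226] [0.518 0.065] [0.535 0.093]
   [277 236] [0.501 0.04 ] [0.517 0.067]
   [265 224] [0.497 0.089] [0.513 0.118]
blue (341, 298, 18, 26)
   [342 298] [ 0.522 -0.197] [ 0.538 -0.18 ]
   [358 314] [ 0.525 -0.252] [ 0.542 -0.238]
   [356 323] [ 0.507 -0.266] [ 0.523 -0.253]
   [341 307] [ 0.505 -0.213] [ 0.521 -0.198]
```

View pics/crop.png

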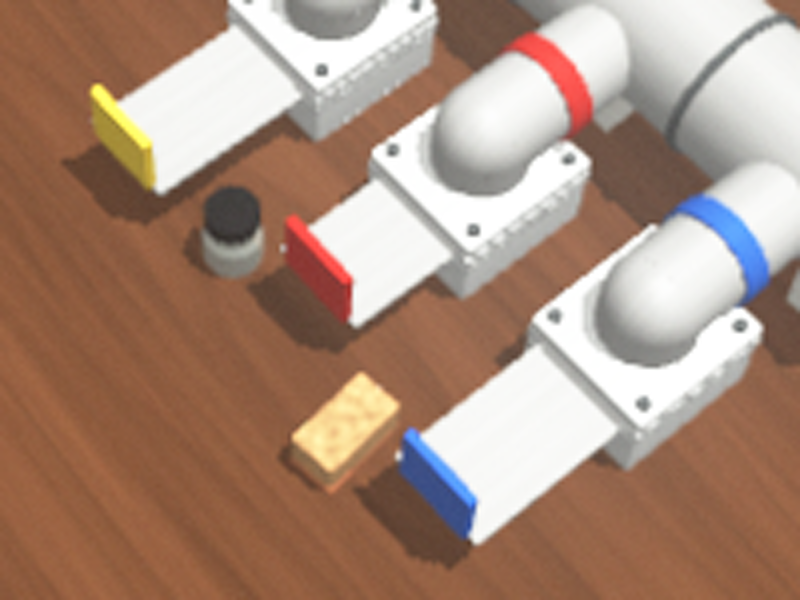

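The crop clearly shows the three tabs with their slides, plus the housing top corners (red at crop (460,265) and (590,165); blue at (532,322), (632,430) and (760,330)). The jar lid is at crop (232,212) and the block top spans (290,440) to (400,408).

```bash
python3 - <<'E'
from h import *
f=lambda p,z:ray('scene',(240+p[0]/4-.4,190+p[1]/4-.4),z)[:2]
for n,P in dict(blue=[(532,322),(632,430),(760,330)],red=[(372,150),(460,265),(590,165)],yel=[(318,100),(436,15)]).items():
    Q=[f(p,.07) for p in P]; print(n,np.round(Q,3).tolist(),[np.degrees(np.arctan2(*(b-a)[::-1])).round(1) for a,b in zip(Q,Q[1:])])
print('jar',f((232,212),.06).round(3)); print('block',[f(p,.038).round(3).tolist() for p in[(290,440),(362,375),(400,408),(328,470)]])
c=r.camera_info('scene');print(-cv2.Rodrigues(c['rvec'])[0].T@c['tvec'])
E
```

```text
blue [[0.643, -0.174], [0.642, -0.268], [0.754, -0.267]] [np.float64(-90.6), np.float64(0.8)]
red [[0.645, -0.011], [0.634, -0.114], [0.752, -0.109]] [np.float64(-95.9), np.float64(2.6)]
yel [[0.641, 0.043], [0.751, 0.048]] [np.float64(3.0)]
jar [0.545 0.012]
block [[0.481, -0.133], [0.545, -0.125], [0.55, -0.158], [0.487, -0.164]]
[ 0.13173061 -0.57094766  1.25360984]
```

Request:
{"fn": "step_arm", "kwargs": {"moves": [{"rz": 8.8, "gripper": -1}, {"rz": 8.8, "gripper": -1}, {"dx": 20, "dy": -30, "gripper": -1}, {"dx": 25, "dy": -40, "gripper": -1}, {"dx": 25, "dy": -40, "gripper": -1}, {"dx": 25, "dy": -40, "gripper": -1}, {"dx": 25, "dy": -40, "gripper": -1}, {"dx": 25, "dy": -40, "gripper": -1}, {"dx": 25, "dy": -40, "gripper": -1}, {"dx": 25, "dy": -40, "gripper": -1}, {"gripper": -1}], "grip_force": 20}}

```text
invalid input at $.moves[0]: expected keys rx, ry, rz, dx, dy, dz, gripper
```

Request:
{"fn": "step_arm", "kwargs": {"moves": [{"rx": 0, "ry": 0, "rz": 8.8, "dx": 0, "dy": 0, "dz": 0, "gripper": -1}, {"rx": 0, "ry": 0, "rz": 8.8, "dx": 0, "dy": 0, "dz": 0, "gripper": -1}, {"rx": 0, "ry": 0, "rz": 0, "dx": 20, "dy": -30, "dz": 0, "gripper": -1}, {"rx": 0, "ry": 0, "rz": 0, "dx": 25, "dy": -40, "dz": 0, "gripper": -1}, {"rx": 0, "ry": 0, "rz": 0, "dx": 25, "dy": -40, "dz": 0, "gripper": -1}, {"rx": 0, "ry": 0, "rz": 0, "dx": 25, "dy": -40, "dz": 0, "gripper": -1}, {"rx": 0, "ry": 0, "rz": 0, "dx": 25, "dy": -40, "dz": 0, "gripper": -1}, {"rx": 0, "ry": 0, "rz": 0, "dx": 25, "dy": -40, "dz": 0, "gripper": -1}, {"rx": 0, "ry": 0, "rz": 0, "dx": 25, "dy": -40, "dz": 0, "gripper": -1}, {"rx": 0, "ry": 0, "rz": 0, "dx": 25, "dy": -40, "dz": 0, "gripper": -1}, {"rx": 0, "ry": 0, "rz": 0, "dx": 0, "dy": 0, "dz": 0, "gripper": -1}], "grip_force": 20}}

```text
clock: 1.48
tcp_pos: [0.4091, -0.32, 0.2498]
orientation: [-3.14, -0.048, -0.001]
contact_force: [-0.9, -0.5, -0.6]
grip_width: -0.0001
gripper_force: 0.0
```

Request:
{"fn": "step_arm", "kwargs": {"moves": [{"rx": 0, "ry": 0, "rz": 0, "dx": 15, "dy": -40, "dz": 0, "gripper": -1}, {"rx": 0, "ry": 0, "rz": 0, "dx": 15, "dy": -40, "dz": 0, "gripper": -1}, {"rx": 0, "ry": 0, "rz": 0, "dx": 15, "dy": -40, "dz": 0, "gripper": -1}, {"rx": 0, "ry": 0, "rz": 0, "dx": 20, "dy": -40, "dz": 0, "gripper": -1}, {"rx": 0, "ry": 0, "rz": 0, "dx": 20, "dy": -40, "dz": 0, "gripper": -1}, {"rx": 0, "ry": 0, "rz": 0, "dx": 15, "dy": -40, "dz": 0, "gripper": -1}, {"rx": 0, "ry": 0, "rz": 0, "dx": 0, "dy": 0, "dz": 0, "gripper": -1}]}}

```text
clock: 2.35
tcp_pos: [0.502, -0.0788, 0.2498]
orientation: [-3.14, -0.045, -0.0]
contact_force: [-0.9, -0.6, -1.1]
grip_width: -0.0001
gripper_force: 0.0
```

```bash
python3 - <<'E'
from h import *
o=r.get_obs();print(o['clock'],o['tcp_pos'],o['orientation'])
ci=r.camera_info('wrist');im=r.grab_frame('wrist');cv2.imwrite('pics/w1.png',im)
for c in HUE:
    for b in blobs(im,c,150):
        ap=cv2.approxPolyDP(cv2.convexHull(b),4,True)[:,0];print(c,cv2.boundingRect(b))
        for p in ap: print('  ',p,ray('',p,.102,ci).round(4)[:2])
E
```

```text
2.35 [ 0.50196357 -0.07883405  0.24984783] [-3.14012634e+00 -4.50856462e-02 -1.73067887e-04]
red (269, 143, 81, 14)
   [349 146] [ 0.5611 -0.0925]
   [349 155] [ 0.5546 -0.0928]
   [269 154] [ 0.5536 -0.0336]
   [269 146] [ 0.5594 -0.0337]
   [277 144] [ 0.561  -0.0396]
yellow (63, 185, 84, 19)
   [146 200] [0.5164 0.0612]
   [ 64 203] [0.5122 0.1244]
   [ 63 195] [0.5184 0.1241]
   [103 185] [0.527  0.0925]
   [142 186] [0.5271 0.063 ]
blue (460, 189, 98, 20)
   [557 200] [ 0.5256 -0.2534]
   [554 208] [ 0.5193 -0.2524]
   [480 208] [ 0.5177 -0.1955]
   [460 189] [ 0.5319 -0.1782]
   [524 189] [ 0.5333 -0.2267]
```

View pics/w1.png

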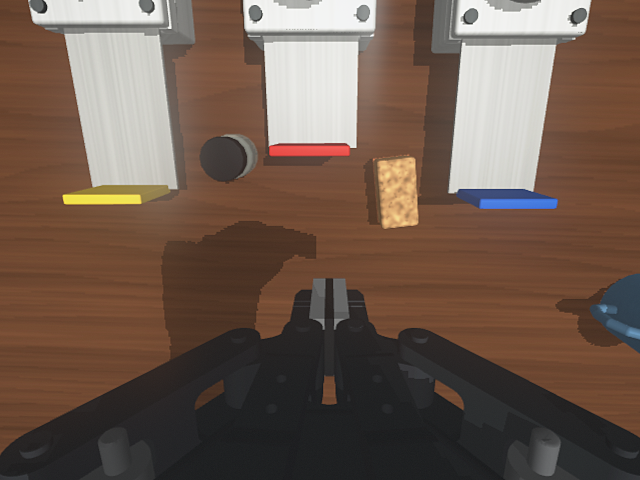

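Wrist view: the red tab's top edge runs from (269,150) to (349,150), at x≈.553–.561, y≈-.063. Yellow is centred at y≈.093, blue at y≈-.224. The jar and block are clear of the lanes. Next I'll go behind the red tab.

```bash
python3 - <<'E'
from h import *
c=r.camera_info('wrist');print(-cv2.Rodrigues(c['rvec'])[0].T@c['tvec']-r.get_obs()['tcp_pos'])
E
```

```text
[0.07002032 0.00102685 0.12388458]
```

Request:
{"fn": "step_arm", "kwargs": {"moves": [{"rx": 0, "ry": 0, "rz": 0, "dx": 30, "dy": -5, "dz": 0, "gripper": -1}, {"rx": 0, "ry": 0, "rz": 0, "dx": 30, "dy": -5, "dz": 0, "gripper": -1}, {"rx": 0, "ry": 0, "rz": 0, "dx": 28, "dy": -3, "dz": 0, "gripper": -1}, {"rx": 0, "ry": 0, "rz": 0, "dx": 0, "dy": 0, "dz": 25, "gripper": -1}, {"rx": 0, "ry": 0, "rz": 0, "dx": 0, "dy": 0, "dz": 25, "gripper": -1}, {"rx": 0, "ry": 0, "rz": 0, "dx": 0, "dy": 0, "dz": 25, "gripper": -1}, {"rx": 0, "ry": 0, "rz": 0, "dx": 0, "dy": 0, "dz": 20, "gripper": -1}, {"rx": 0, "ry": 0, "rz": 0, "dx": 0, "dy": 0, "dz": 0, "gripper": -1}]}}

```text
clock: 3.4
tcp_pos: [0.5871, -0.069, 0.1533]
orientation: [3.14, 0.033, -0.006]
contact_force: [0.7, -0.6, -1.0]
grip_width: 0.0005
gripper_force: 0.0
```

Request:
{"fn": "step_arm", "kwargs": {"moves": [{"rx": 0, "ry": 0, "rz": 0, "dx": 3, "dy": -3, "dz": 20, "gripper": -1}, {"rx": 0, "ry": 0, "rz": 0, "dx": 3, "dy": -3, "dz": 20, "gripper": -1}, {"rx": 0, "ry": 0, "rz": 0, "dx": 0, "dy": 0, "dz": 20, "gripper": -1}, {"rx": 0, "ry": 0, "rz": 0, "dx": 0, "dy": 0, "dz": 8, "gripper": -1}, {"rx": 0, "ry": 0, "rz": 0, "dx": 0, "dy": 0, "dz": 0, "gripper": -1}]}}

```text
clock: 4.03
tcp_pos: [0.5942, -0.0604, 0.0861]
orientation: [3.141, 0.037, -0.002]
contact_force: [-0.8, -0.5, 1.0]
grip_width: -0.0002
gripper_force: 0.0
```

```bash
python3 - <<'E'
from h import *
o=r.get_obs();print(o['clock'],o['tcp_pos'],o['contact_force'])
im=r.grab_frame('scene');cv2.imwrite('pics/s2.png',cv2.resize(im[150:350,230:470],(720,600)))
E
```

```text
4.025 [ 0.59422581 -0.06043023  0.08614852] [-0.84228062 -0.48366377  0.97449507]
```

View pics/s2.png

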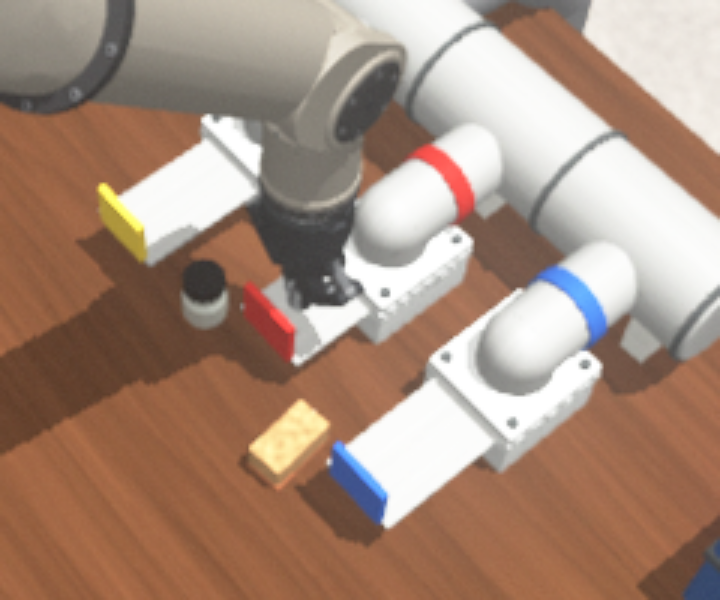

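The fingers stand behind the red tab (crop (320,285)), clear of the tab and housing. Next: push towards the robot.

Request:
{"fn": "step_arm", "kwargs": {"moves": [{"rx": 0, "ry": 0, "rz": 0, "dx": -8, "dy": 0, "dz": 0, "gripper": -1}, {"rx": 0, "ry": 0, "rz": 0, "dx": -8, "dy": 0, "dz": 0, "gripper": -1}, {"rx": 0, "ry": 0, "rz": 0, "dx": -8, "dy": 0, "dz": 0, "gripper": -1}, {"rx": 0, "ry": 0, "rz": 0, "dx": -8, "dy": 0, "dz": 0, "gripper": -1}, {"rx": 0, "ry": 0, "rz": 0, "dx": -8, "dy": 0, "dz": 0, "gripper": -1}]}}

```text
clock: 4.7
tcp_pos: [0.5552, -0.0615, 0.0875]
orientation: [3.141, 0.037, 0.003]
contact_force: [3.4, -0.3, -0.6]
grip_width: 0.0003
gripper_force: 2.0
```

Request:
{"fn": "step_arm", "kwargs": {"moves": [{"rx": 0, "ry": 0, "rz": 0, "dx": -8, "dy": 0, "dz": 0, "gripper": -1}, {"rx": 0, "ry": 0, "rz": 0, "dx": -8, "dy": 0, "dz": 0, "gripper": -1}, {"rx": 0, "ry": 0, "rz": 0, "dx": -8, "dy": 0, "dz": 0, "gripper": -1}, {"rx": 0, "ry": 0, "rz": 0, "dx": -8, "dy": 0, "dz": 0, "gripper": -1}, {"rx": 0, "ry": 0, "rz": 0, "dx": -5, "dy": 0, "dz": 0, "gripper": -1}]}}

```text
clock: 5.32
tcp_pos: [0.517, -0.0622, 0.087]
orientation: [3.141, 0.037, -0.001]
contact_force: [3.5, -1.1, 1.0]
grip_width: -0.0005
gripper_force: 1.8
```

Pushing at about 3.5 N, as expected. Next I'll creep to the stop.

Request:
{"fn": "step_arm", "kwargs": {"moves": [{"rx": 0, "ry": 0, "rz": 0, "dx": -4, "dy": 0, "dz": 0, "gripper": -1}, {"rx": 0, "ry": 0, "rz": 0, "dx": -4, "dy": 0, "dz": 0, "gripper": -1}, {"rx": 0, "ry": 0, "rz": 0, "dx": -2, "dy": 0, "dz": 0, "gripper": -1}, {"rx": 0, "ry": 0, "rz": 0, "dx": 0, "dy": 0, "dz": 0, "gripper": -1}]}}

```text
clock: 5.82
tcp_pos: [0.5083, -0.0624, 0.087]
orientation: [-3.141, -0.037, -0.002]
contact_force: [5.6, -2.3, -1.3]
grip_width: -0.0
gripper_force: 2.7
```

Request:
{"fn": "step_arm", "kwargs": {"moves": [{"rx": 0, "ry": 0, "rz": 0, "dx": -2, "dy": 0, "dz": 0, "gripper": -1}, {"rx": 0, "ry": 0, "rz": 0, "dx": 0, "dy": 0, "dz": 0, "gripper": -1}]}}

```text
clock: 6.08
tcp_pos: [0.5083, -0.0623, 0.0872]
orientation: [-3.141, -0.037, -0.008]
contact_force: [11.7, -1.7, -7.1]
grip_width: -0.0002
gripper_force: 5.4
```

Request:
{"fn": "step_arm", "kwargs": {"moves": [{"rx": 0, "ry": 0, "rz": 0, "dx": -2, "dy": 0, "dz": 0, "gripper": -1}, {"rx": 0, "ry": 0, "rz": 0, "dx": 0, "dy": 0, "dz": 0, "gripper": -1}]}}

```text
clock: 6.32
tcp_pos: [0.5083, -0.0622, 0.0876]
orientation: [-3.141, -0.038, -0.015]
contact_force: [15.5, -1.3, -10.1]
grip_width: 0.0003
gripper_force: 7.8
```

Stop found at x=.508: the force rises with no travel. Back off, lift, and go in front of the blue tab.

Request:
{"fn": "step_arm", "kwargs": {"moves": [{"rx": 0, "ry": 0, "rz": 0, "dx": 8, "dy": 0, "dz": 0, "gripper": -1}, {"rx": 0, "ry": 0, "rz": 0, "dx": 8, "dy": 0, "dz": 0, "gripper": -1}, {"rx": 0, "ry": 0, "rz": 0, "dx": 0, "dy": 0, "dz": -25, "gripper": -1}, {"rx": 0, "ry": 0, "rz": 0, "dx": 0, "dy": 0, "dz": -30, "gripper": -1}, {"rx": 0, "ry": 0, "rz": 0, "dx": 0, "dy": 0, "dz": -25, "gripper": -1}, {"rx": 0, "ry": 0, "rz": 0, "dx": -9, "dy": 40, "dz": 0, "gripper": -1}, {"rx": 0, "ry": 0, "rz": 0, "dx": -9, "dy": 40, "dz": 0, "gripper": -1}, {"rx": 0, "ry": 0, "rz": 0, "dx": -9, "dy": 40, "dz": 0, "gripper": -1}, {"rx": 0, "ry": 0, "rz": 0, "dx": -9, "dy": 40, "dz": 0, "gripper": -1}, {"rx": 0, "ry": 0, "rz": 0, "dx": 0, "dy": 0, "dz": 0, "gripper": -1}]}}

```text
clock: 7.58
tcp_pos: [0.4854, -0.2264, 0.1664]
orientation: [3.141, 0.027, -0.004]
contact_force: [-0.1, 0.6, 0.8]
grip_width: 0.0
gripper_force: 0.0
```

```bash
python3 - <<'E'
from h import *
o=r.get_obs();print(o['clock'],o['tcp_pos'],o['orientation'])
im=r.grab_frame('scene');cv2.imwrite('pics/s3.png',cv2.resize(im[150:350,230:470],(720,600)))
for c in HUE:
    for b in blobs(im,c):
        x,y,w,h=cv2.boundingRect(b)
        if 250<x<370 and 200<y<330:
            ap=cv2.approxPolyDP(cv2.convexHull(b),2,True)[:,0]
            print(c,(x,y,w,h),[ray('scene',p,.102).round(3)[:2].tolist() for p in ap])
E
```

```text
7.575 [ 0.48541254 -0.22636007  0.16636019] [ 3.14092426  0.02742055 -0.00435825]
red (292, 257, 16, 28) [[0.496, -0.035], [0.496, -0.092], [0.478, -0.116], [0.474, -0.06]]
```

View pics/s3.png

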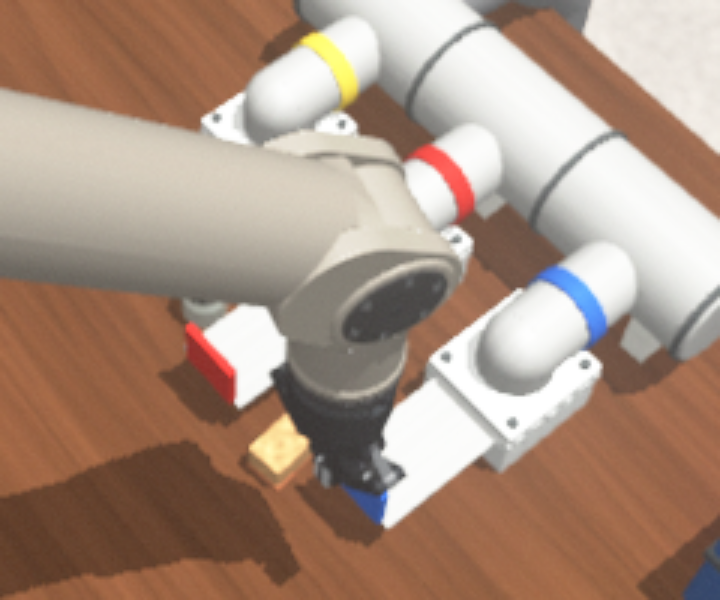

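Red tab is out (≈64 mm moved); the hand is just in front of the blue tab (crop (365,500)), clear of the block. Lower and push.

Request:
{"fn": "step_arm", "kwargs": {"moves": [{"rx": 0, "ry": 0, "rz": 0, "dx": -3, "dy": 0, "dz": 25, "gripper": -1}, {"rx": 0, "ry": 0, "rz": 0, "dx": 0, "dy": 0, "dz": 25, "gripper": -1}, {"rx": 0, "ry": 0, "rz": 0, "dx": 0, "dy": 0, "dz": 25, "gripper": -1}, {"rx": 0, "ry": 0, "rz": 0, "dx": 0, "dy": 0, "dz": 5, "gripper": -1}, {"rx": 0, "ry": 0, "rz": 0, "dx": 0, "dy": 0, "dz": 0, "gripper": -1}]}}

```text
clock: 8.25
tcp_pos: [0.4847, -0.2221, 0.0871]
orientation: [-3.141, -0.039, 0.001]
contact_force: [-0.4, -1.2, 0.1]
grip_width: -0.0001
gripper_force: 0.0
```

Request:
{"fn": "step_arm", "kwargs": {"moves": [{"rx": 0, "ry": 0, "rz": 0, "dx": 8, "dy": 0, "dz": 0, "gripper": -1}, {"rx": 0, "ry": 0, "rz": 0, "dx": 8, "dy": 0, "dz": 0, "gripper": -1}, {"rx": 0, "ry": 0, "rz": 0, "dx": 8, "dy": 0, "dz": 0, "gripper": -1}, {"rx": 0, "ry": 0, "rz": 0, "dx": 8, "dy": 0, "dz": 0, "gripper": -1}, {"rx": 0, "ry": 0, "rz": 0, "dx": 0, "dy": 0, "dz": 0, "gripper": -1}]}}

```text
clock: 8.88
tcp_pos: [0.5174, -0.2223, 0.087]
orientation: [3.141, 0.037, 0.001]
contact_force: [0.4, -0.3, -0.4]
grip_width: -0.0004
gripper_force: 0.0
```

```bash
python3 - <<'E'
from h import *
o=r.get_obs();print(o['tcp_pos'],o['contact_force'])
im=r.grab_frame('side');im2=r.grab_frame('scene')
print(proj('side',[[.52,-.222,.08]]),proj('scene',[[.52,-.222,.08]]))
a=cv2.resize(im[190:290,330:440],(400,364));b=cv2.resize(im2[270:370,300:410],(400,364));cv2.imwrite('pics/s4.png',np.hstack([a,b]))
E
```

```text
[ 0.51735703 -0.22226008  0.08696267] [ 0.40790906 -0.29543567 -0.35600313]
[[391.45027269 257.02927159]] [[347.696404   309.81538361]]
```

View pics/s4.png

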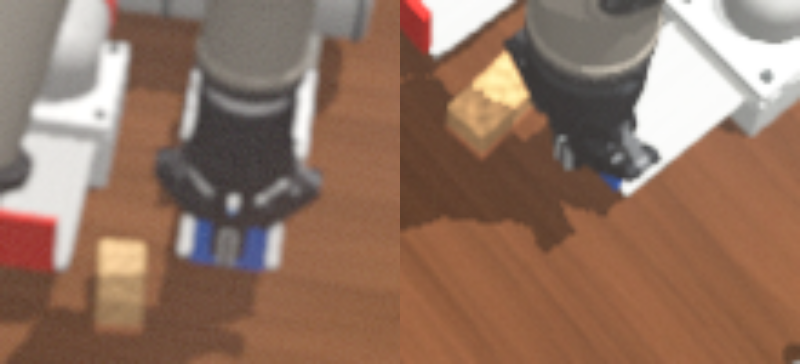

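The fingertips are against the face of the blue tab (side crop (230,240)), and the block is untouched. I'll continue pushing.

Request:
{"fn": "step_arm", "kwargs": {"moves": [{"rx": 0, "ry": 0, "rz": 0, "dx": 5, "dy": 0, "dz": 0, "gripper": -1}, {"rx": 0, "ry": 0, "rz": 0, "dx": 5, "dy": 0, "dz": 0, "gripper": -1}, {"rx": 0, "ry": 0, "rz": 0, "dx": 5, "dy": 0, "dz": 0, "gripper": -1}]}}

```text
clock: 9.35
tcp_pos: [0.5314, -0.2219, 0.0869]
orientation: [-3.141, -0.037, 0.001]
contact_force: [-3.4, 1.1, 1.2]
grip_width: 0.0001
gripper_force: 1.8
```

Request:
{"fn": "step_arm", "kwargs": {"moves": [{"rx": 0, "ry": 0, "rz": 0, "dx": 4, "dy": 0, "dz": 0, "gripper": -1}, {"rx": 0, "ry": 0, "rz": 0, "dx": 3, "dy": 0, "dz": 0, "gripper": -1}, {"rx": 0, "ry": 0, "rz": 0, "dx": 2, "dy": 0, "dz": 0, "gripper": -1}, {"rx": 0, "ry": 0, "rz": 0, "dx": 0, "dy": 0, "dz": 0, "gripper": -1}]}}

```text
clock: 9.85
tcp_pos: [0.5409, -0.2216, 0.0869]
orientation: [-3.141, -0.037, -0.001]
contact_force: [-2.0, -0.5, -1.0]
grip_width: 0.0
gripper_force: 0.7
```

Request:
{"fn": "step_arm", "kwargs": {"moves": [{"rx": 0, "ry": 0, "rz": 0, "dx": 3, "dy": 0, "dz": 0, "gripper": -1}, {"rx": 0, "ry": 0, "rz": 0, "dx": 0, "dy": 0, "dz": 0, "gripper": -1}]}}

```text
clock: 10.1
tcp_pos: [0.5438, -0.2216, 0.087]
orientation: [-3.141, -0.037, -0.001]
contact_force: [-1.8, 0.1, -1.1]
grip_width: 0.0001
gripper_force: 0.9
```

Request:
{"fn": "step_arm", "kwargs": {"moves": [{"rx": 0, "ry": 0, "rz": 0, "dx": 3, "dy": 0, "dz": 0, "gripper": -1}, {"rx": 0, "ry": 0, "rz": 0, "dx": 0, "dy": 0, "dz": 0, "gripper": -1}]}}

```text
clock: 10.35
tcp_pos: [0.5468, -0.2215, 0.087]
orientation: [-3.141, -0.037, -0.001]
contact_force: [-1.6, 0.8, -1.1]
grip_width: -0.0004
gripper_force: 1.0
```

Request:
{"fn": "step_arm", "kwargs": {"moves": [{"rx": 0, "ry": 0, "rz": 0, "dx": 3, "dy": 0, "dz": 0, "gripper": -1}, {"rx": 0, "ry": 0, "rz": 0, "dx": 0, "dy": 0, "dz": 0, "gripper": -1}]}}

```text
clock: 10.6
tcp_pos: [0.5499, -0.2214, 0.087]
orientation: [-3.141, -0.037, -0.001]
contact_force: [-2.0, 0.8, -1.0]
grip_width: -0.0001
gripper_force: 1.0
```

Request:
{"fn": "step_arm", "kwargs": {"moves": [{"rx": 0, "ry": 0, "rz": 0, "dx": 2, "dy": 0, "dz": 0, "gripper": -1}, {"rx": 0, "ry": 0, "rz": 0, "dx": 0, "dy": 0, "dz": 0, "gripper": -1}]}}

```text
clock: 10.85
tcp_pos: [0.5509, -0.2214, 0.0869]
orientation: [-3.141, -0.037, 0.002]
contact_force: [-5.8, 0.8, 1.5]
grip_width: 0.0002
gripper_force: 2.5
```

Request:
{"fn": "step_arm", "kwargs": {"moves": [{"rx": 0, "ry": 0, "rz": 0, "dx": 3, "dy": 0, "dz": 0, "gripper": -1}, {"rx": 0, "ry": 0, "rz": 0, "dx": 0, "dy": 0, "dz": 0, "gripper": -1}]}}

```text
clock: 11.1
tcp_pos: [0.5509, -0.2215, 0.0866]
orientation: [-3.141, -0.036, 0.012]
contact_force: [-12.4, 3.0, 9.1]
grip_width: -0.0
gripper_force: 6.6
```

Request:
{"fn": "step_arm", "kwargs": {"moves": [{"rx": 0, "ry": 0, "rz": 0, "dx": 1, "dy": 0, "dz": 0, "gripper": -1}, {"rx": 0, "ry": 0, "rz": 0, "dx": 0, "dy": 0, "dz": 0, "gripper": -1}]}}

```text
clock: 11.35
tcp_pos: [0.5509, -0.2215, 0.0865]
orientation: [-3.14, -0.035, 0.015]
contact_force: [-16.0, 2.4, 10.6]
grip_width: 0.0002
gripper_force: 8.1
```

Blue is at its stop (x=.551). Back off, lift, and cross over to yellow.

Request:
{"fn": "step_arm", "kwargs": {"moves": [{"rx": 0, "ry": 0, "rz": 0, "dx": -10, "dy": 0, "dz": 0, "gripper": -1}, {"rx": 0, "ry": 0, "rz": 0, "dx": -10, "dy": 0, "dz": 0, "gripper": -1}, {"rx": 0, "ry": 0, "rz": 0, "dx": 0, "dy": 0, "dz": -30, "gripper": -1}, {"rx": 0, "ry": 0, "rz": 0, "dx": 0, "dy": 0, "dz": -30, "gripper": -1}, {"rx": 0, "ry": 0, "rz": 0, "dx": 0, "dy": 0, "dz": -30, "gripper": -1}, {"rx": 0, "ry": 0, "rz": 0, "dx": -6, "dy": -35, "dz": 0, "gripper": -1}, {"rx": 0, "ry": 0, "rz": 0, "dx": -6, "dy": -35, "dz": 0, "gripper": -1}, {"rx": 0, "ry": 0, "rz": 0, "dx": -6, "dy": -35, "dz": 0, "gripper": -1}, {"rx": 0, "ry": 0, "rz": 0, "dx": -6, "dy": -35, "dz": 0, "gripper": -1}, {"rx": 0, "ry": 0, "rz": 0, "dx": -6, "dy": -35, "dz": 0, "gripper": -1}, {"rx": 0, "ry": 0, "rz": 0, "dx": -6, "dy": -35, "dz": 0, "gripper": -1}, {"rx": 0, "ry": 0, "rz": 0, "dx": -6, "dy": -35, "dz": 0, "gripper": -1}, {"rx": 0, "ry": 0, "rz": 0, "dx": -6, "dy": -35, "dz": 0, "gripper": -1}, {"rx": 0, "ry": 0, "rz": 0, "dx": -4, "dy": -35, "dz": 0, "gripper": -1}, {"rx": 0, "ry": 0, "rz": 0, "dx": 0, "dy": 0, "dz": 0, "gripper": -1}, {"rx": 0, "ry": 0, "rz": 0, "dx": 0, "dy": 0, "dz": 0, "gripper": -1}]}}

```text
clock: 13.35
tcp_pos: [0.4764, 0.0912, 0.1772]
orientation: [3.141, 0.037, 0.001]
contact_force: [-0.0, 0.1, -0.0]
grip_width: -0.0
gripper_force: 0.0
```

Request:
{"fn": "step_arm", "kwargs": {"moves": [{"rx": 0, "ry": 0, "rz": 0, "dx": 0, "dy": -2, "dz": 30, "gripper": -1}, {"rx": 0, "ry": 0, "rz": 0, "dx": 0, "dy": 0, "dz": 30, "gripper": -1}, {"rx": 0, "ry": 0, "rz": 0, "dx": 0, "dy": 0, "dz": 30, "gripper": -1}, {"rx": 0, "ry": 0, "rz": 0, "dx": 0, "dy": 0, "dz": 0, "gripper": -1}]}}

```text
clock: 13.85
tcp_pos: [0.4748, 0.092, 0.0854]
orientation: [3.14, 0.034, -0.006]
contact_force: [-0.4, 0.3, -0.6]
grip_width: 0.0
gripper_force: 0.0
```

Request:
{"fn": "step_arm", "kwargs": {"moves": [{"rx": 0, "ry": 0, "rz": 0, "dx": 8, "dy": 0, "dz": 0, "gripper": -1}, {"rx": 0, "ry": 0, "rz": 0, "dx": 8, "dy": 0, "dz": 0, "gripper": -1}, {"rx": 0, "ry": 0, "rz": 0, "dx": 8, "dy": 0, "dz": 0, "gripper": -1}, {"rx": 0, "ry": 0, "rz": 0, "dx": 6, "dy": 0, "dz": 0, "gripper": -1}, {"rx": 0, "ry": 0, "rz": 0, "dx": 6, "dy": 0, "dz": 0, "gripper": -1}]}}

```text
clock: 14.48
tcp_pos: [0.5116, 0.0947, 0.0869]
orientation: [3.141, 0.037, -0.002]
contact_force: [-3.8, -0.5, 2.3]
grip_width: 0.0001
gripper_force: 1.9
```

Request:
{"fn": "step_arm", "kwargs": {"moves": [{"rx": 0, "ry": 0, "rz": 0, "dx": 6, "dy": 0, "dz": 0, "gripper": -1}, {"rx": 0, "ry": 0, "rz": 0, "dx": 6, "dy": 0, "dz": 0, "gripper": -1}, {"rx": 0, "ry": 0, "rz": 0, "dx": 6, "dy": 0, "dz": 0, "gripper": -1}]}}

```text
clock: 14.85
tcp_pos: [0.5303, 0.0953, 0.0869]
orientation: [-3.141, -0.037, 0.0]
contact_force: [-3.2, 1.2, 0.9]
grip_width: -0.0002
gripper_force: 1.9
```

Request:
{"fn": "step_arm", "kwargs": {"moves": [{"rx": 0, "ry": 0, "rz": 0, "dx": 4, "dy": 0, "dz": 0, "gripper": -1}, {"rx": 0, "ry": 0, "rz": 0, "dx": 4, "dy": 0, "dz": 0, "gripper": -1}, {"rx": 0, "ry": 0, "rz": 0, "dx": 3, "dy": 0, "dz": 0, "gripper": -1}, {"rx": 0, "ry": 0, "rz": 0, "dx": 0, "dy": 0, "dz": 0, "gripper": -1}]}}

```text
clock: 15.35
tcp_pos: [0.5416, 0.0953, 0.087]
orientation: [-3.141, -0.037, -0.001]
contact_force: [-1.1, 0.9, -0.2]
grip_width: 0.0002
gripper_force: 0.6
```

Request:
{"fn": "step_arm", "kwargs": {"moves": [{"rx": 0, "ry": 0, "rz": 0, "dx": 3, "dy": 0, "dz": 0, "gripper": -1}, {"rx": 0, "ry": 0, "rz": 0, "dx": 0, "dy": 0, "dz": 0, "gripper": -1}]}}

```text
clock: 15.6
tcp_pos: [0.5443, 0.0954, 0.087]
orientation: [3.141, 0.037, 0.001]
contact_force: [-1.5, 1.0, -0.2]
grip_width: -0.0005
gripper_force: 0.9
```

Request:
{"fn": "step_arm", "kwargs": {"moves": [{"rx": 0, "ry": 0, "rz": 0, "dx": 3, "dy": 0, "dz": 0, "gripper": -1}, {"rx": 0, "ry": 0, "rz": 0, "dx": 0, "dy": 0, "dz": 0, "gripper": -1}]}}

```text
clock: 15.85
tcp_pos: [0.5473, 0.0954, 0.087]
orientation: [3.141, 0.037, 0.001]
contact_force: [-2.1, 1.1, -0.8]
grip_width: -0.0002
gripper_force: 0.9
```

Request:
{"fn": "step_arm", "kwargs": {"moves": [{"rx": 0, "ry": 0, "rz": 0, "dx": 3, "dy": 0, "dz": 0, "gripper": -1}, {"rx": 0, "ry": 0, "rz": 0, "dx": 0, "dy": 0, "dz": 0, "gripper": -1}]}}

```text
clock: 16.1
tcp_pos: [0.5493, 0.0955, 0.0869]
orientation: [3.141, 0.037, -0.003]
contact_force: [-5.4, 0.5, 2.7]
grip_width: -0.0004
gripper_force: 2.7
```

Request:
{"fn": "step_arm", "kwargs": {"moves": [{"rx": 0, "ry": 0, "rz": 0, "dx": 3, "dy": 0, "dz": 0, "gripper": -1}, {"rx": 0, "ry": 0, "rz": 0, "dx": 0, "dy": 0, "dz": 0, "gripper": -1}]}}

```text
clock: 16.35
tcp_pos: [0.5493, 0.0954, 0.0864]
orientation: [3.14, 0.038, -0.012]
contact_force: [-14.1, 0.9, 7.9]
grip_width: 0.0001
gripper_force: 7.0
```

Request:
{"fn": "step_arm", "kwargs": {"moves": [{"rx": 0, "ry": 0, "rz": 0, "dx": 2, "dy": 0, "dz": 0, "gripper": -1}, {"rx": 0, "ry": 0, "rz": 0, "dx": 0, "dy": 0, "dz": 0, "gripper": -1}]}}

```text
clock: 16.6
tcp_pos: [0.5493, 0.0954, 0.086]
orientation: [3.139, 0.039, -0.018]
contact_force: [-19.4, 0.8, 13.5]
grip_width: 0.0001
gripper_force: 9.8
```

Yellow is at its stop. Retreat back, then up, and check.

Request:
{"fn": "step_arm", "kwargs": {"moves": [{"rx": 0, "ry": 0, "rz": 0, "dx": -10, "dy": 0, "dz": 0, "gripper": -1}, {"rx": 0, "ry": 0, "rz": 0, "dx": -15, "dy": 0, "dz": 0, "gripper": -1}, {"rx": 0, "ry": 0, "rz": 0, "dx": -10, "dy": 0, "dz": -10, "gripper": -1}, {"rx": 0, "ry": 0, "rz": 0, "dx": 0, "dy": 0, "dz": -35, "gripper": -1}, {"rx": 0, "ry": 0, "rz": 0, "dx": 0, "dy": 0, "dz": -40, "gripper": -1}, {"rx": 0, "ry": 0, "rz": 0, "dx": 0, "dy": 0, "dz": -40, "gripper": -1}, {"rx": 0, "ry": 0, "rz": 0, "dx": -20, "dy": 20, "dz": -30, "gripper": -1}, {"rx": 0, "ry": 0, "rz": 0, "dx": -20, "dy": 30, "dz": -20, "gripper": -1}, {"rx": 0, "ry": 0, "rz": 0, "dx": 0, "dy": 30, "dz": 0, "gripper": -1}, {"rx": 0, "ry": 0, "rz": 0, "dx": 0, "dy": 30, "dz": 0, "gripper": -1}, {"rx": 0, "ry": 0, "rz": 0, "dx": 0, "dy": 0, "dz": 0, "gripper": -1}, {"rx": 0, "ry": 0, "rz": 0, "dx": 0, "dy": 0, "dz": 0, "gripper": -1}]}}

```text
clock: 18.1
tcp_pos: [0.4826, -0.0153, 0.2625]
orientation: [-3.141, -0.038, -0.002]
contact_force: [0.3, 0.8, -0.4]
grip_width: 0.0001
gripper_force: 0.0
```

```bash
python3 - <<'E'
from h import *
o=r.get_obs();print(o['clock'],o['tcp_pos'],o['contact_force'])
ci=r.camera_info('wrist');im=r.grab_frame('wrist');cv2.imwrite('pics/w5.png',im)
for c in HUE:
    for b in blobs(im,c,150):
        q=np.array([ray('',p,.102,ci)[:2] for p in b[:,0]]);print(c,cv2.boundingRect(b),q.min(0).round(4),q.max(0).round(4))
E
```

```text
18.1 [ 0.48264065 -0.01531158  0.26250385] [ 0.31067945  0.82232166 -0.40632585]
red (351, 194, 77, 20) [ 0.4887 -0.0951] [ 0.5054 -0.0332]
yellow (142, 106, 96, 13) [0.5595 0.055 ] [0.5681 0.1264]
blue (532, 114, 108, 11) [ 0.5616 -0.2488] [ 0.5701 -0.1671]
```

View pics/w5.png

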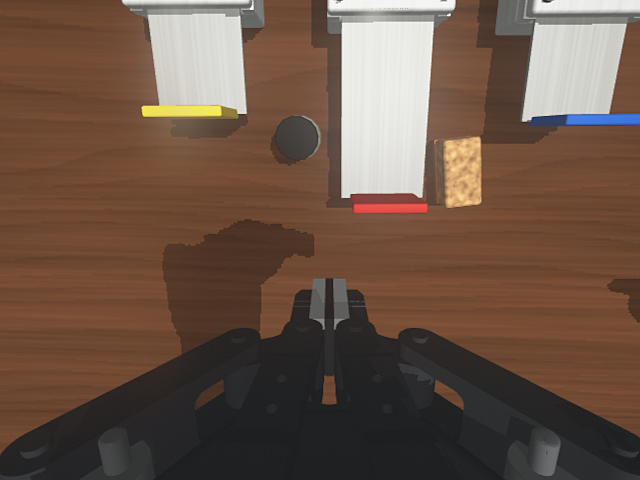

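The picture shows red fully out (tab at (390,207)), with yellow (190,111) and blue (590,119) pushed in. The jar and block are where they were, and nothing touches the robot.

```bash
python3 -c "
from bench import r
print(r.hand_in())"
```

```text
the job is handed in; nothing more can be done
None
```

The job is handed in: the red gate was pushed open to its stop first, then blue and yellow shut to theirs, using only the closed fingertips, with the jar and block left in place and about 18 s on the clock.

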